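# Click the thumb shifter down to first, then up three to fourth

### The job

The gear shifter on this handlebar has no marks and has to be left in fourth, ready for fitting: click its thumb lever towards the grip, down through the gears, until it is in first, and make sure it is the stop by pressing the lever against it for a moment with about 15 N (a click takes 7, and over 20 breaks it). Then count three clicks back up, one notch at a time with a short rest in each, and let go. Do not disturb anything else on the bench.

Things in the scene. Friction and masses are not known exactly. Their poses are not given: they have to be found in the camera images.
- handlebar: Blue bench vice (139 mm high) holding an upright stem with a straight aluminium handlebar, 600 mm long, 22 mm thick, its axis 175 mm above the bench. All fixed. Origin: on the bench under the middle of the bar. y axis along the bar, x forward, z up. A bell (top 209 mm) 100 mm from the stem on the +y half; brake levers and grips on both halves lie below 195 mm.
- shifter: Seven-gear thumb shifter on top of the bar, 115 mm from the stem on the -y half. Origin: on the bar's axis; axes as the handlebar's. Housing and drum are 39 mm across. Its notches feel so: within 1 mm of lever travel the push builds to 6 or 7 N, then falls off, and half-way the lever jumps ahead into the next notch by itself and stays there when let go. First and seventh have rigid stops.
- lever_pivot (a point): Top of the lever's pivot bolt: the lever turns level about the vertical line through this point, 39 mm above the bar's axis. Anticlockwise seen from above (on the rider's side: towards the nearer grip) it clicks down to first; clockwise (towards the stem) it clicks up. Each click is 18 degrees, 14 mm at the pad.
- lever_pad (a point): Centre of the thumb pad on the lever, 46 mm from the pivot, 43 mm above the bar's axis: an upright black paddle 20 mm long (36 to 56 mm from the pivot), 7 mm thick, 22 mm high; this point is 10 mm below its top edge. Pushed on either flat side. x axis: out along the lever. The lever's blade is springy: about 8 N per mm at the pad, also against a stop.
- cable_seat (a point): Small dark cable-head seat on the aluminium drum under the lever, 12.5 mm from the pivot, 31 mm above the bar's axis. It turns with drum and lever, at most 3.9 mm a click. The lever points away from the seat, but by up to 23 degrees to either side, different each time: its direction does not tell the gear.
- grip_end (a point): Outer end, on the bar's axis, of the black rubber grip (38 mm thick, 118 mm long) on the shifter's half of the handlebar, 304 mm from the stem.
- spanner: combination spanner lying flat, 180 mm long, 8 mm high. A bystander. Origin: centre of its underside.
- spare_grip: spare rubber handlebar grip standing on end, 38 mm across, 118 mm high. A bystander. Origin: centre of its underside.
- paint_jar: glass jar of paint with a white lid, 70 mm across, 95 mm high. A bystander. Origin: centre of its underside.
- tape_roll: roll of masking tape lying flat, 96 mm across, 25 mm high. A bystander. Origin: centre of its underside.
- screwdriver: screwdriver with a black handle, 200 mm long, 26 mm high. A bystander. Origin: centre of its underside.
- paint_tin: closed steel paint tin, 84 mm across, 105 mm high. A bystander. Origin: centre of its underside.
- paint_brush: flat paint brush with a wooden handle, 200 mm long, 20 mm high. A bystander. Origin: centre of its underside.
- bolt_box: cardboard box of bolts, 85 x 60 x 40 mm high. A bystander. Origin: centre of its underside.

How it is judged:
On the way, in this order (a step that is already met when the one before it is completed fails the run):
1. in first gear, the lever is pressed against its stop with more than 10 N (y of cable_seat in the frame of shifter above 0.00933 m and contact force between any of the fingers, the arm and handlebar above 10 N), for 0.2 s.
2. one click up: it rests in second (y of cable_seat in the frame of shifter between 0.0063 and 0.00832 m), for 0.2 s.
3. two clicks up: it rests in third (y of cable_seat in the frame of shifter between 0.00266 and 0.00503 m), for 0.2 s.
4. three clicks up: it rests in fourth (y of cable_seat in the frame of shifter between -0.00125 and 0.00125 m), for 0.2 s.
At the end, for the whole second after the job is handed in: The shifter rests in its fourth notch, three clicks up from the stop of first (the drum within 0.1 rad of it, 1.2 mm at the cable seat), and the lever has been let go (all of step 4); the robot touches nothing.
It fails at once if the robot pushes on the shifter or any other part of the handlebar and vice with more than 20 N (contact force between any of the fingers, the arm and handlebar above 20 N).
It fails at once if a bystander on the bench is moved by more than 15 mm (distance of any of spanner, spare_grip, paint_jar, tape_roll, screwdriver, paint_tin, paint_brush, bolt_box from where it was at the start of the episode above 0.015 m).
It also fails if it takes over 59 s, if anything falls off the work surface, if the arm or the gripper's body presses on something with over 40 N, if the wrist force passes 120 N, or if a joint passes its speed limit or range.

### The arm

A 6-joint arm with a two-finger parallel gripper is mounted at the origin on the work surface. World frame = base frame: x ahead of the robot, y to its left, z up, the work surface at z = 0. Lengths are in m, angles in rad, forces in N, time in s.
With the tool pointing down it reaches from about 0.225 to 0.875 m from the base axis. Payload 3.4 kg.
Tool frame: the origin (TCP) lies between the finger pads; the fingertips stand 11 mm ahead of it and the grasp point (between the pads) lies 8 mm behind it (tips_ahead is the distance from the TCP to the fingertips, in m); z points along the fingers, x is the direction in which the jaws open and shut, and the axes are right-handed (so a half turn about z gives the same grasp; the last joint's range is limited). The gripper opens to 85 mm and grips with 20 to 120 N. Pads are 22 mm wide; open, the fingers measure 114 mm over their backs; the gripper's body (76 mm by 85 mm) begins 54 mm behind the grasp point. The pads swing forward as they close: fully open they stand 13 mm farther back than shut.
Start: joints at [1.032, 0.276, 1.505, -0, 1.361, -0.121], TCP at [0.233, 0.526, 0.242] pointing down, gripper open.
Joint ranges: [-2.89, 2.89], [-0.75, 2.08], [0.22, 2.7], [-1.18, 4.32], [0.11, 2.71], [-2.7, 2.7]. Speed limits (rad/s): [2.57, 2.57, 3.14, 3.14, 3.14, 3.14].

### API

Orientations are given as a unit quaternion [w, x, y, z].
In Python, from rig import get_state, get_image, sign_off, masks_of, tips_ahead gives the robot as it stands.
- The arm moves only by the tool play_rows, never from a script. Its argument "series" is a list of rows, each an object of numbers: "fingers": the closure, from -1 (fully open) to 1 (shut); "dx", "dy", "dz": the shift along the world's x, y, z in mm; "turn": the turn about the world's z in rad. A call has 1 to 20 rows; each row shifts and turns the pose as measured when the row begins; what a row does not reach is not made up. A row lasts 1/12 s, in which the tool goes at most 41.7 mm and 7.16 degrees, less where a joint would pass 70% of its speed; a pose out of reach is approached as far as the arm can. A call with a gripper value outside its range is refused whole. The fingers move at their own pace and stop on an object; "squeeze" is the grip in N (left out, the last holds). Time passes only in rows, so rows that do not move let the fingers close. It gives the time, the measured TCP pose, the force and the opening at its end, in the units of the state.
- get_state(): the state, without advancing time (a new reading comes with each control period).
- get_image(name): name is "scene" or "top"; returns a dict with "pixels" (400x640x3 uint8, red, green, blue), "vfov" (degrees; the focal length in pixels is half the picture's height over the tangent of half this angle, whatever the lens; pixels are square), "cx", "cy" (the principal point, pixels), "dist" ([k1, k2, p1, p2, k3] as OpenCV has them; the pictures are not rectified), "rvec" (rotation vector, rad) and "tvec" (3), from world to camera coordinates, as OpenCV has them. Camera axes: x right, y down, z forward; pixel columns grow to the right and rows downward; lengths in m; the calibration is good to about 2 mm. A picture is of the moment at which its call begins. There is no depth.
- sign_off(): hands the job in, once; it reports no verdict.
Trained networks look in a picture, given as the dict that the camera call returned (one of the last four; its "shot" number tells which), for a name from the list of things; names that differ only in an ending like _2 or _b are one class to them, and where a whole thing is asked for, a point or a joint stands for the part that bears it (a point fixed in the world has none). Each returns a list of dicts, best first, with "p" (0 to 1); they miss things now and then, are a little off and sometimes report something else, mostly with a low value. They report only what shows in the picture. A call takes as long as a camera call.
- masks_of(picture, label): "region" (400x640 bool, what is visible of it) and "xy" ([column, row] in pixels, amid what is visible of it).
The state is a dict: "clock": time; "qpos": joint angles; "qd": joint speeds; "effort": joint torques, N m; "position": TCP position; "ee_rot": TCP orientation; "contact_force": force on the tool from outside, world axes, zero at the start; "moment": the same for the moment, N m; "width": finger opening in m.
Only numpy, scipy, OpenCV 4.12 (cv2) and the standard library are available. Lean on these libraries where they do the work, as an engineer would, in place of code of your own. Each camera call takes 0.05 s, during which the arm holds its last target. There are 200 camera calls.

## Working session

There is one attempt and no reset: what is moved stays moved. The work goes in short steps, Python scripts to look and compute and a tool call to move; the robot and the scene stay as the last step left them, time stands still between calls to the robot, and variables do not carry over. Pictures are saved under pics/ and viewed, about 8 in all and at most 12, crops included, and the job is handed in when it is done.

Besides the shell and the picture viewer there is one more tool, called as name(argument=value, ...) on one line, values as JSON. play_rows: Moves the arm, as the interface text tells. Its arguments: {"type":"object","properties":{"series":{"type":"array"},"squeeze":{"type":"number"}},"required":["series"]}

```bash
ls; mkdir -p pics; cat > h.py <<'E'
import numpy as np, cv2
from rig import *
def cam(im):
    f=200/np.tan(np.radians(im['vfov'])/2)
    K=np.array([[f,0,im['cx']],[0,f,im['cy']],[0,0,1.]])
    R=cv2.Rodrigues(np.array(im['rvec'],float))[0]; t=np.array(im['tvec'],float)
    return K,np.array(im['dist'],float),R,t
def ray(im,uv):
    K,d,R,t=cam(im)
    p=cv2.undistortPoints(np.array([[uv]],float),K,d)[0,0]
    v=R.T@np.array([p[0],p[1],1]); return -R.T@t,v
def at_z(im,uv,z):
    o,v=ray(im,uv); return o+v*(z-o[2])/v[2]
def proj(im,P):
    K,d,R,t=cam(im)
    return cv2.projectPoints(np.array(P,float).reshape(-1,3),np.array(im['rvec'],float),t,K,d)[0][:,0]
def tri(obs):
    A=np.zeros((3,3));b=np.zeros(3)
    for im,uv in obs:
        o,v=ray(im,uv);v/=np.linalg.norm(v);M=np.eye(3)-np.outer(v,v);A+=M;b+=M@o
    return np.linalg.solve(A,b)
def save(n,px): cv2.imwrite('pics/'+n+'.png',px[:,:,::-1])
E
python3 - <<'E'
from h import *
ims={n:get_image(n) for n in('scene','top')}
for n,im in ims.items():
    save(n+'0',im['pixels']); print(n,-cam(im)[2].T@cam(im)[3],im['vfov'])
    for l in ['handlebar','shifter','lever_pivot','lever_pad','cable_seat','grip_end','spanner','spare_grip','paint_jar','tape_roll','screwdriver','paint_tin','paint_brush','bolt_box']:
        print(l,[(round(r['p'],2),np.round(r['xy'],1).tolist(),int(r['region'].sum())) for r in masks_of(im,l)[:2]])
print(get_state())
E
```

```text
pics
scene [1.21716213 0.64260123 1.03613329] 51.44434440125628
handlebar [(0.68, [342.2, 231.6], 5403)]
shifter [(0.8, [305.6, 189.4], 218)]
lever_pivot [(0.68, [308.4, 192.1], 258)]
lever_pad [(0.55, [307.7, 178.9], 36), (0.52, [340.7, 232.3], 5345)]
cable_seat []
grip_end [(0.55, [338.1, 233.0], 5442)]
spanner [(0.5, [292.1, 175.9], 86), (0.21, [336.0, 230.3], 5451)]
spare_grip [(0.84, [260.8, 209.5], 316)]
paint_jar [(0.57, [227.1, 192.2], 559)]
tape_roll [(0.61, [258.1, 158.4], 314), (0.22, [340.4, 231.9], 4946)]
screwdriver [(0.8, [460.2, 272.0], 334)]
paint_tin [(0.85, [415.1, 316.7], 1336)]
paint_brush [(0.87, [214.7, 172.0], 363)]
bolt_box [(0.65, [423.8, 233.7], 653)]
top [ 0.39073413 -0.00176907  1.45461329] 51.30719244302382
handlebar [(0.71, [286.5, 173.7], 4226)]
shifter [(0.6, [321.3, 169.1], 175)]
lever_pivot [(0.53, [316.9, 167.4], 184)]
lever_pad [(0.36, [322.5, 180.0], 33)]
cable_seat []
grip_end [(0.8, [287.4, 173.8], 4196)]
spanner [(0.4, [363.9, 156.2], 73)]
spare_grip [(0.61, [363.4, 156.5], 40)]
paint_jar [(0.9, [413.9, 159.6], 384)]
tape_roll [(0.74, [442.8, 
[... 227 characters left out ...]
_box [(0.81, [227.7, 241.8], 495)]
{'clock': 1.5, 'qpos': array([ 1.03196088e+00,  2.75880580e-01,  1.50486254e+00, -1.84234889e-05,
        1.36069915e+00, -1.20987033e-01]), 'qd': array([ 0.00040362,  0.00019211, -0.00036846, -0.00043856,  0.00088388,
       -0.00077803]), 'effort': array([ 3.83561769e-05, -4.16658425e+01, -2.46091497e+01, -2.70855662e-04,
        3.85707954e-04,  2.76212700e-05]), 'position': array([0.23336082, 0.52556904, 0.24235406]), 'ee_rot': array([-2.49881021e-05,  8.38388754e-01,  5.45072739e-01,  7.14931637e-05]), 'contact_force': array([ 0.50462219,  0.75982956, -0.36697704]), 'moment': array([ 0.00129518, -0.01402603, -0.05403644]), 'width': 0.08523323080864766}
```

```bash
python3 - <<'E'
import cv2
a=cv2.imread('pics/scene0.png')[120:360,190:510];cv2.imwrite('pics/sceneA.png',cv2.resize(a,None,fx=2.5,fy=2.5,interpolation=2))
a=cv2.imread('pics/top0.png')[110:290,160:480];cv2.imwrite('pics/topA.png',cv2.resize(a,None,fx=2.5,fy=2.5,interpolation=2))
E
```

```text
(no output)
```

View pics/sceneA.png

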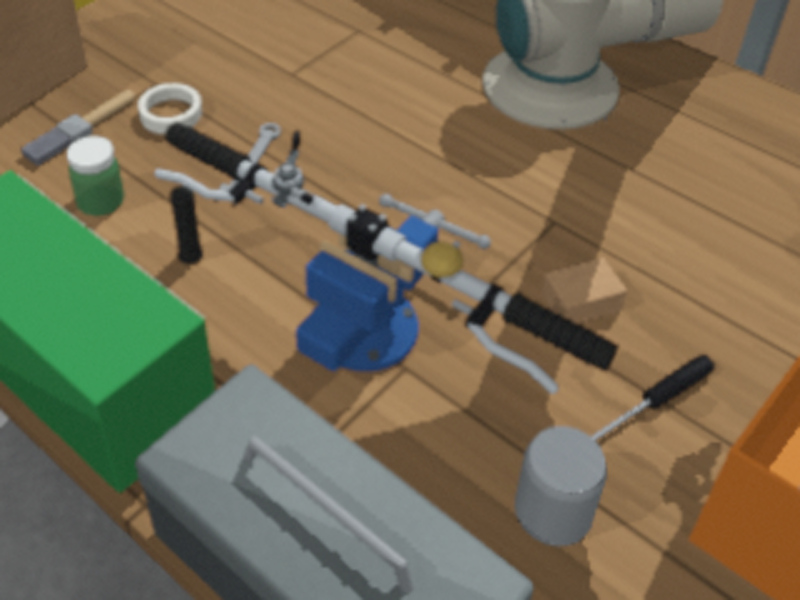

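View pics/topA.png

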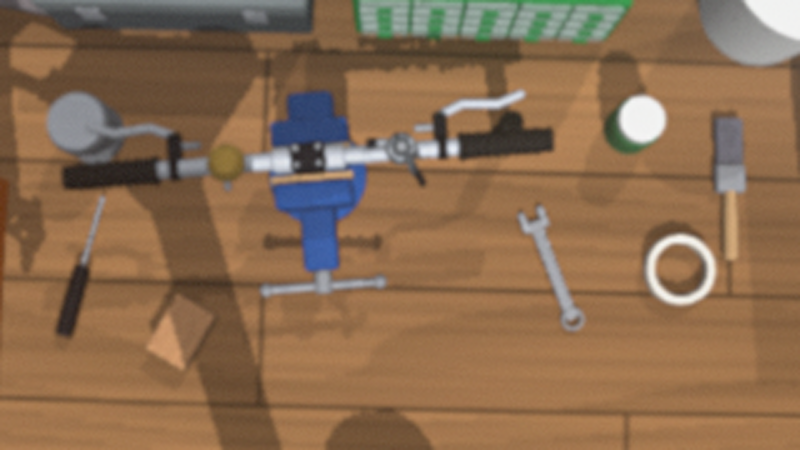

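```bash
python3 - <<'E'
import cv2,numpy as np
a=cv2.imread('pics/scene0.png')[160:210,285:335]
b=cv2.imread('pics/top0.png')[150:200,300:350]
f=lambda a:cv2.resize(a,None,fx=8,fy=8,interpolation=2)
cv2.imwrite('pics/zoom.png',np.hstack([f(a),f(b)]))
E
python3 - <<'E'
from h import *
print(tips_ahead)
t=get_image('top');s=get_image('scene')
for im,n in((t,'top'),(s,'scene')):
  for l in('handlebar','grip_end','lever_pad','lever_pivot','shifter'):
    for r in masks_of(im,l)[:1]:
      y,x=np.nonzero(r['region']); print(n,l,r['p'],r['xy'],x.min(),x.max(),y.min(),y.max())
# bar ends by eye
L=at_z(t,(186,181),.175);R=at_z(t,(381,165.5),.175);print(L,R,np.linalg.norm(L-R))
P=at_z(t,(320,168.5),.214);print(P,proj(s,P),at_z(t,(328,182),.218))
E
```

```text
0.011
top handlebar 0.64 [286.2, 174.5] 185 382 146 227
top grip_end 0.9 [285.2, 175.0] 184 381 146 227
top lever_pad 0.38 [325.4, 176.5] 322 330 172 183
top lever_pivot 0.53 [317.1, 163.6] 308 327 163 180
top shifter 0.49 [321.0, 168.0] 306 329 163 183
scene handlebar 0.7 [263.0, 209.1] 257 270 194 225
scene grip_end 0.69 [338.1, 232.6] 252 436 170 276
scene lever_pad 0.53 [304.2, 178.8] 305 309 173 183
scene lever_pivot 0.71 [304.7, 191.7] 298 314 172 202
scene shifter 0.62 [304.4, 192.1] 298 313 172 202
[0.54464684 0.40483714 0.175     ] [ 0.60864449 -0.20037983  0.175     ] 0.6085912300991005
[ 0.58785024 -0.01000671  0.214     ] [[304.1305678  186.82775286]] [ 0.54701369 -0.03489902  0.218     ]
```

View pics/zoom.png

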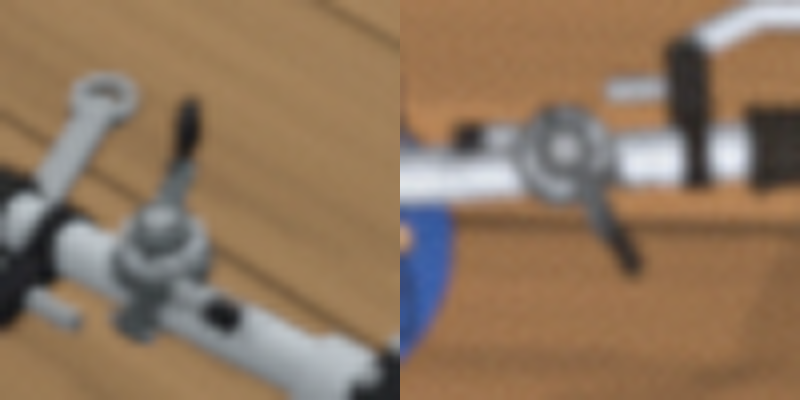

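```bash
python3 - <<'E'
from h import *
t=get_image('top');s=get_image('scene')
print(tri([(t,(320.2,168.1)),(s,(304.3,186.5))]),at_z(t,(320.2,168.1),.214))
print(tri([(t,(327.6,180.8)),(s,(308,175.5))]),at_z(t,(327.6,180.8),.218),at_z(s,(308,175.5),.218))
L=at_z(t,(186,181),.175);R=at_z(t,(381,165.5),.175)
u=(R-L)/np.linalg.norm(R-L);m=(L*304+R*304)/608;print(m,'shifter from bar',m+u*.115,np.degrees(np.arctan2(u[0],-u[1])))
P=at_z(t,(320.2,168.1),.214);A=at_z(t,(327.6,180.8),.218)-P;print(np.linalg.norm(A[:2]),np.degrees(np.arctan2(A[1],A[0]))%360)
E
```

```text
[ 0.5882687  -0.00994944  0.21572998] [ 0.58908357 -0.01057942  0.214     ]
[ 0.54942253 -0.03256937  0.220575  ] [ 0.55060125 -0.03362113  0.218     ] [ 0.54659182 -0.0336062   0.218     ]
[0.57664566 0.10222866 0.175     ] shifter from bar [ 0.58873872 -0.01213374  0.175     ] 6.036214285390675
0.04485319827927123 210.9115162018165
```

play_rows(series=[{"fingers":1,"dx":19,"dy":-33,"dz":3,"turn":-0.1},{"fingers":1,"dx":19,"dy":-33,"dz":3,"turn":-0.1},{"fingers":1,"dx":19,"dy":-33,"dz":3,"turn":-0.1},{"fingers":1,"dx":19,"dy":-33,"dz":3,"turn":-0.1},{"fingers":1,"dx":19,"dy":-33,"dz":3,"turn":-0.1},{"fingers":1,"dx":19,"dy":-33,"dz":3,"turn":-0.1},{"fingers":1,"dx":19,"dy":-33,"dz":3},{"fingers":1,"dx":19,"dy":-33,"dz":3},{"fingers":1,"dx":19,"dy":-33,"dz":3},{"fingers":1,"dx":19,"dy":-33,"dz":3},{"fingers":1,"dx":19,"dy":-33},{"fingers":1,"dx":19,"dy":-33},{"fingers":1,"dx":19,"dy":-33},{"fingers":1,"dx":19,"dy":-33},{"fingers":1,"dx":19,"dy":-33},{"fingers":1}], squeeze=60)

```text
invalid input at $.series[6]: expected keys fingers, dx, dy, dz, turn
```

play_rows(series=[{"fingers":1,"dx":19,"dy":-33,"dz":3,"turn":-0.1},{"fingers":1,"dx":19,"dy":-33,"dz":3,"turn":-0.1},{"fingers":1,"dx":19,"dy":-33,"dz":3,"turn":-0.1},{"fingers":1,"dx":19,"dy":-33,"dz":3,"turn":-0.1},{"fingers":1,"dx":19,"dy":-33,"dz":3,"turn":-0.1},{"fingers":1,"dx":19,"dy":-33,"dz":3,"turn":-0.1},{"fingers":1,"dx":19,"dy":-33,"dz":3,"turn":0},{"fingers":1,"dx":19,"dy":-33,"dz":3,"turn":0},{"fingers":1,"dx":19,"dy":-33,"dz":3,"turn":0},{"fingers":1,"dx":19,"dy":-33,"dz":3,"turn":0},{"fingers":1,"dx":19,"dy":-33,"dz":0,"turn":0},{"fingers":1,"dx":19,"dy":-33,"dz":0,"turn":0},{"fingers":1,"dx":19,"dy":-33,"dz":0,"turn":0},{"fingers":1,"dx":19,"dy":-33,"dz":0,"turn":0},{"fingers":1,"dx":19,"dy":-33,"dz":0,"turn":0},{"fingers":1,"dx":0,"dy":0,"dz":0,"turn":0}], squeeze=60)

```text
clock: 3.53
position: [0.5266, 0.0079, 0.2754]
ee_rot: [0.0, 0.965, 0.262, 0.007]
contact_force: [-0.4, 0.2, -0.0]
width: 0.0001
```

play_rows(series=[{"fingers":1,"dx":9,"dy":-17,"dz":0,"turn":0},{"fingers":1,"dx":0,"dy":0,"dz":-25,"turn":0},{"fingers":1,"dx":0,"dy":0,"dz":-20,"turn":0},{"fingers":1,"dx":0,"dy":0,"dz":-6,"turn":0},{"fingers":1,"dx":0,"dy":0,"dz":0,"turn":0},{"fingers":1,"dx":0,"dy":0,"dz":0,"turn":0}])

```text
clock: 4.03
position: [0.5377, -0.0128, 0.2238]
ee_rot: [0.0, 0.966, 0.259, 0.008]
contact_force: [0.3, 0.4, 0.3]
width: 0.0001
```

```bash
cat >> h.py <<'E'
PIV=np.array([.5885,-.0108])
def where():
    s=get_state();p=s['position'];q=s['ee_rot'];yaw=np.degrees(2*np.arctan2(q[2],q[1]))
    d=p[:2]-PIV
    print('t',round(s['clock'],2),'pos',np.round(p*1e3,1),'yaw',round(yaw,1),'F',np.round(s['contact_force'],1),'r',round(np.hypot(*d)*1e3,1),'ang',round(np.degrees(np.arctan2(d[1],d[0]))%360,1))
    return s,yaw
def offpos(th,off):  # TCP for lever angle th (deg), tangential offset off mm (+ = grip side)
    c,s_=np.cos(np.radians(th)),np.sin(np.radians(th))
    return PIV*1e3+46*np.array([c,s_])+off*np.array([-s_,c])
E
python3 - <<'E'
from h import *
where()
for n in('scene','top'):
    im=get_image(n); 
    c=im['pixels'][150:210,275:355] if n=='scene' else im['pixels'][140:200,285:365]
    save('c_'+n,cv2.resize(c,None,fx=6,fy=6,interpolation=2))
a=np.vstack([cv2.imread('pics/c_scene.png'),cv2.imread('pics/c_top.png')]);a=cv2.resize(a,None,fx=.8,fy=.8);cv2.imwrite('pics/c.png',a)
E
```

```text
t 4.03 pos [537.7 -12.8 223.8] yaw 30.0 F [0.3 0.4 0.3] r 50.9 ang 182.3
```

View pics/c.png

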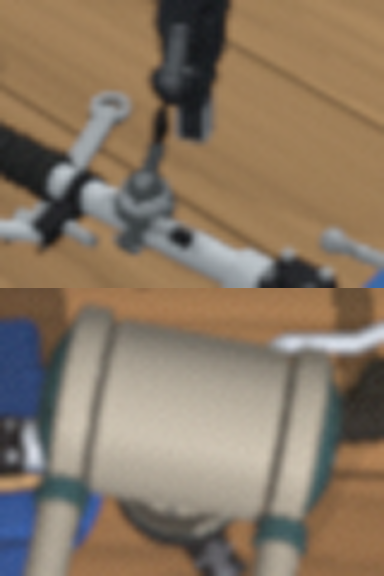

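play_rows(series=[{"fingers":1,"dx":2,"dy":-3.4,"dz":0,"turn":0},{"fingers":1,"dx":1,"dy":-1.7,"dz":0,"turn":0},{"fingers":1,"dx":0.5,"dy":-0.9,"dz":0,"turn":0},{"fingers":1,"dx":0,"dy":0,"dz":0,"turn":0}])

```text
clock: 4.47
position: [0.5434, -0.0183, 0.228]
ee_rot: [0.002, 0.966, 0.26, 0.011]
contact_force: [-0.2, -0.3, 0.8]
width: -0.0
```

play_rows(series=[{"fingers":1,"dx":0.5,"dy":-0.9,"dz":0,"turn":0},{"fingers":1,"dx":0,"dy":0,"dz":0,"turn":0}])

```text
clock: 4.63
position: [0.5436, -0.0188, 0.2283]
ee_rot: [0.001, 0.966, 0.26, 0.011]
contact_force: [-0.2, 0.6, -0.4]
width: 0.0
```

play_rows(series=[{"fingers":1,"dx":0.5,"dy":-0.9,"dz":0,"turn":0},{"fingers":1,"dx":0,"dy":0,"dz":0,"turn":0}])

```text
clock: 4.8
position: [0.5437, -0.0192, 0.2282]
ee_rot: [0.001, 0.966, 0.26, 0.011]
contact_force: [-0.4, 1.3, -0.1]
width: 0.0002
```

play_rows(series=[{"fingers":1,"dx":0.5,"dy":-0.9,"dz":0,"turn":0},{"fingers":1,"dx":0,"dy":0,"dz":0,"turn":0}])

```text
clock: 4.97
position: [0.5438, -0.0196, 0.2282]
ee_rot: [0.0, 0.966, 0.26, 0.011]
contact_force: [-1.3, 1.2, -0.4]
width: 0.0002
```

play_rows(series=[{"fingers":1,"dx":0,"dy":0,"dz":-4,"turn":0},{"fingers":1,"dx":0,"dy":0,"dz":-2,"turn":0}])

```text
clock: 5.13
position: [0.5442, -0.0194, 0.2225]
ee_rot: [0.0, 0.966, 0.26, 0.011]
contact_force: [-0.0, 1.4, 1.0]
width: 0.0001
```

play_rows(series=[{"fingers":1,"dx":0.5,"dy":-0.9,"dz":0,"turn":0},{"fingers":1,"dx":0.5,"dy":-0.9,"dz":0,"turn":0}])

```text
clock: 5.3
position: [0.5445, -0.0206, 0.2221]
ee_rot: [-0.001, 0.966, 0.26, 0.011]
contact_force: [-1.7, 3.0, 2.2]
width: 0.0001
```

play_rows(series=[{"fingers":1,"dx":0.5,"dy":-0.9,"dz":0,"turn":0},{"fingers":1,"dx":0.5,"dy":-0.9,"dz":0,"turn":0}])

```text
clock: 5.47
position: [0.545, -0.0214, 0.2222]
ee_rot: [-0.002, 0.966, 0.26, 0.011]
contact_force: [-1.6, 2.8, 3.5]
width: 0.0003
```

play_rows(series=[{"fingers":1,"dx":0.6,"dy":-1.0,"dz":0,"turn":0},{"fingers":1,"dx":0.6,"dy":-1.0,"dz":0,"turn":0}])

```text
clock: 5.63
position: [0.5455, -0.0223, 0.2221]
ee_rot: [-0.004, 0.966, 0.26, 0.01]
contact_force: [-2.9, 3.6, 2.5]
width: -0.0003
```

play_rows(series=[{"fingers":1,"dx":0.6,"dy":-1.0,"dz":0,"turn":0},{"fingers":1,"dx":0.6,"dy":-1.0,"dz":0,"turn":0}])

```text
clock: 5.8
position: [0.5458, -0.023, 0.2221]
ee_rot: [-0.005, 0.966, 0.26, 0.01]
contact_force: [-1.9, 4.8, 2.7]
width: 0.0001
```

play_rows(series=[{"fingers":1,"dx":0.6,"dy":-1.0,"dz":0,"turn":0},{"fingers":1,"dx":0.6,"dy":-1.0,"dz":0,"turn":0}])

```text
clock: 5.97
position: [0.546, -0.0234, 0.2221]
ee_rot: [-0.007, 0.966, 0.26, 0.009]
contact_force: [-3.5, 5.3, 2.4]
width: -0.0
```

play_rows(series=[{"fingers":1,"dx":0.6,"dy":-1.0,"dz":0,"turn":0},{"fingers":1,"dx":0.6,"dy":-1.0,"dz":0,"turn":0}])

```text
clock: 6.13
position: [0.5462, -0.0236, 0.2221]
ee_rot: [-0.01, 0.965, 0.26, 0.008]
contact_force: [-2.7, 5.6, 2.2]
width: -0.0002
```

play_rows(series=[{"fingers":1,"dx":0.6,"dy":-1.0,"dz":0,"turn":0},{"fingers":1,"dx":0.6,"dy":-1.0,"dz":0,"turn":0}])

```text
clock: 6.3
position: [0.5462, -0.0237, 0.2222]
ee_rot: [-0.012, 0.965, 0.26, 0.008]
contact_force: [-3.6, 5.6, 2.7]
width: -0.0003
```

play_rows(series=[{"fingers":1,"dx":0.9,"dy":-1.6,"dz":0,"turn":0},{"fingers":1,"dx":0.9,"dy":-1.6,"dz":0,"turn":0}])

```text
clock: 6.47
position: [0.5465, -0.0244, 0.2222]
ee_rot: [-0.015, 0.965, 0.26, 0.007]
contact_force: [-3.4, 6.3, 3.1]
width: -0.0002
```

play_rows(series=[{"fingers":1,"dx":0.9,"dy":-1.6,"dz":0,"turn":0},{"fingers":1,"dx":0.9,"dy":-1.6,"dz":0,"turn":0}])

```text
clock: 6.63
position: [0.5467, -0.0248, 0.2222]
ee_rot: [-0.019, 0.965, 0.26, 0.006]
contact_force: [-3.1, 7.7, 3.0]
width: 0.0003
```

play_rows(series=[{"fingers":1,"dx":1.1,"dy":-1.9,"dz":0,"turn":0},{"fingers":1,"dx":1.1,"dy":-1.9,"dz":0,"turn":0}])

```text
clock: 6.8
position: [0.547, -0.0253, 0.2222]
ee_rot: [-0.023, 0.965, 0.26, 0.005]
contact_force: [-3.4, 7.7, 2.9]
width: -0.0001
```

```bash
python3 - <<'E'
from h import *
s,y=where(); print(np.round(s['moment'],2), s['qpos'])
im=get_image('scene'); save('d',cv2.resize(im['pixels'][150:210,265:345],None,fx=9,fy=9,interpolation=2))
E
```

```text
t 6.8 pos [547.  -25.3 222.2] yaw 30.2 F [-3.4  7.7  2.9] r 44.0 ang 199.3
[1.16 0.56 0.04] [-0.20259704  0.25023627  1.59310896  0.0464921   1.31076782 -0.74175076]
```

View pics/d.png

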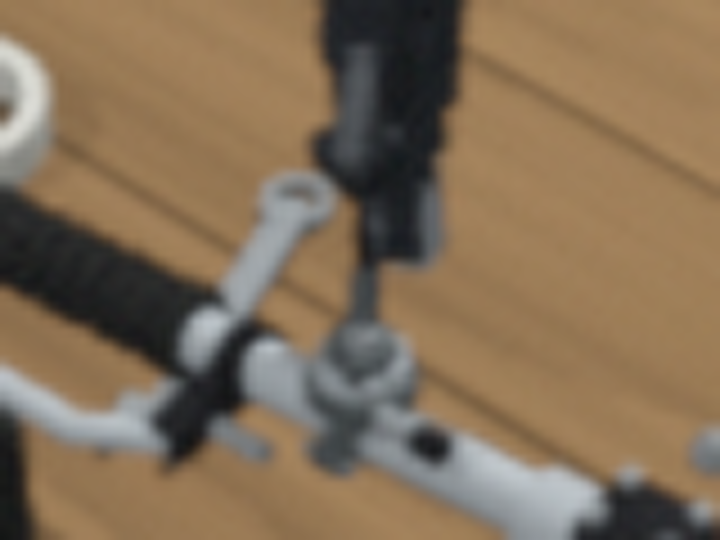

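```bash
python3 - <<'E'
from h import *
im=get_image('scene')
print('obs pivot',265+365/9-.5,150+350/9-.5,'pad',265+372/9-.5,150+228/9-.5)
for th in range(205,240,5):
    c,s=np.cos(np.radians(th)),np.sin(np.radians(th))
    q=proj(im,[[*PIV,.214],[PIV[0]+.046*c,PIV[1]+.046*s,.218]]);print(th,q.round(1).tolist())
where()
E
```

```text
obs pivot 305.05555555555554 188.38888888888889 pad 305.8333333333333 174.83333333333334
205 [[303.8, 186.8], [308.8, 176.0]]
210 [[303.8, 186.8], [307.5, 175.8]]
215 [[303.8, 186.8], [306.2, 175.7]]
220 [[303.8, 186.8], [304.9, 175.6]]
225 [[303.8, 186.8], [303.5, 175.6]]
230 [[303.8, 186.8], [302.2, 175.7]]
235 [[303.8, 186.8], [300.9, 175.8]]
t 6.9 pos [547.  -25.4 222.2] yaw 30.2 F [-3.5  6.8  3.7] r 44.0 ang 199.4
```

play_rows(series=[{"fingers":1,"dx":1.3,"dy":-1.8,"dz":0,"turn":0.02},{"fingers":1,"dx":1.3,"dy":-1.8,"dz":0,"turn":0.02}])

```text
clock: 7.07
position: [0.547, -0.0259, 0.2224]
ee_rot: [-0.027, 0.96, 0.28, 0.002]
contact_force: [-4.7, 6.0, 4.3]
width: 0.0001
```

play_rows(series=[{"fingers":1,"dx":1.3,"dy":-1.8,"dz":0,"turn":0.02},{"fingers":1,"dx":1.3,"dy":-1.8,"dz":0,"turn":0.02}])

```text
clock: 7.23
position: [0.5477, -0.0275, 0.2224]
ee_rot: [-0.029, 0.953, 0.301, 0.0]
contact_force: [0.2, 0.4, 0.8]
width: 0.0002
```

play_rows(series=[{"fingers":1,"dx":1.3,"dy":-1.8,"dz":0,"turn":0.02},{"fingers":1,"dx":1.3,"dy":-1.8,"dz":0,"turn":0.02}])

```text
clock: 7.4
position: [0.5508, -0.0319, 0.2223]
ee_rot: [-0.029, 0.947, 0.321, -0.0]
contact_force: [-2.0, 3.3, 0.5]
width: -0.0001
```

play_rows(series=[{"fingers":1,"dx":-4,"dy":0,"dz":0,"turn":0.08},{"fingers":1,"dx":-3,"dy":-2,"dz":0,"turn":0.08},{"fingers":1,"dx":0,"dy":0,"dz":0,"turn":0.05},{"fingers":1,"dx":0,"dy":0,"dz":0,"turn":0}])

```text
clock: 7.73
position: [0.5459, -0.0382, 0.2216]
ee_rot: [-0.025, 0.905, 0.424, -0.003]
contact_force: [-0.9, 2.8, 0.2]
width: 0.0
```

```bash
python3 - <<'E'
from h import *
where(); print(offpos(229,-14.5),offpos(229,-17))
E
```

```text
t 7.73 pos [545.9 -38.2 221.6] yaw 50.2 F [-0.9  2.8  0.2] r 50.7 ang 212.8
[547.37799575 -36.00378477] [545.4912218 -34.3636372]
```

play_rows(series=[{"fingers":1,"dx":1.5,"dy":-1.3,"dz":0,"turn":0},{"fingers":1,"dx":1.5,"dy":-1.3,"dz":0,"turn":0},{"fingers":1,"dx":1.5,"dy":-1.3,"dz":0,"turn":0}])

```text
clock: 7.98
position: [0.5489, -0.0412, 0.2212]
ee_rot: [-0.027, 0.906, 0.423, -0.005]
contact_force: [-3.9, 4.6, 3.2]
width: 0.0001
```

play_rows(series=[{"fingers":1,"dx":1.5,"dy":-1.3,"dz":0,"turn":0},{"fingers":1,"dx":1.5,"dy":-1.3,"dz":0,"turn":0}])

```text
clock: 8.15
position: [0.5499, -0.0421, 0.2211]
ee_rot: [-0.03, 0.906, 0.422, -0.006]
contact_force: [-3.7, 5.4, 2.3]
width: -0.0
```

play_rows(series=[{"fingers":1,"dx":1.5,"dy":-1.3,"dz":0,"turn":0},{"fingers":1,"dx":1.5,"dy":-1.3,"dz":0,"turn":0}])

```text
clock: 8.32
position: [0.5505, -0.0426, 0.2211]
ee_rot: [-0.034, 0.906, 0.422, -0.008]
contact_force: [-5.2, 4.9, 3.1]
width: 0.0002
```

play_rows(series=[{"fingers":1,"dx":1.8,"dy":-1.3,"dz":0,"turn":0.01},{"fingers":1,"dx":1.8,"dy":-1.3,"dz":0,"turn":0.01}])

```text
clock: 8.48
position: [0.551, -0.0431, 0.2212]
ee_rot: [-0.038, 0.902, 0.431, -0.011]
contact_force: [-6.0, 4.0, 3.1]
width: 0.0001
```

play_rows(series=[{"fingers":1,"dx":1.8,"dy":-1.3,"dz":0,"turn":0.02},{"fingers":1,"dx":1.8,"dy":-1.3,"dz":0,"turn":0.02}])

```text
clock: 8.65
position: [0.5513, -0.0438, 0.2213]
ee_rot: [-0.041, 0.893, 0.449, -0.014]
contact_force: [-3.1, 4.3, 1.4]
width: 0.0001
```

play_rows(series=[{"fingers":1,"dx":1.8,"dy":-1.3,"dz":0,"turn":0.02},{"fingers":1,"dx":1.8,"dy":-1.3,"dz":0,"turn":0.02}])

```text
clock: 8.82
position: [0.5557, -0.0475, 0.2213]
ee_rot: [-0.04, 0.883, 0.467, -0.015]
contact_force: [-1.7, 2.6, -0.2]
width: -0.0
```

play_rows(series=[{"fingers":1,"dx":-3,"dy":1,"dz":0,"turn":0.1},{"fingers":1,"dx":-1,"dy":0.5,"dz":0,"turn":0.08},{"fingers":1,"dx":0,"dy":0,"dz":0,"turn":0},{"fingers":1,"dx":0,"dy":0,"dz":0,"turn":0}])

```text
clock: 9.15
position: [0.5553, -0.0495, 0.2208]
ee_rot: [-0.034, 0.836, 0.547, -0.018]
contact_force: [-1.8, 2.0, -0.2]
width: 0.0001
```

```bash
python3 - <<'E'
from h import *
where(); print(offpos(247,-14.5))
im=get_image('scene'); save('e',cv2.resize(im['pixels'][150:210,265:345],None,fx=9,fy=9,interpolation=2))
for th in range(235,266,6):
    c,s=np.cos(np.radians(th)),np.sin(np.radians(th))
    q=proj(im,[[*PIV,.214],[PIV[0]+.046*c,PIV[1]+.046*s,.218]]);q=(q-[265,150]+.5)*9;print(th,q.round(0).tolist())
E
```

```text
t 9.15 pos [555.3 -49.5 220.8] yaw 66.4 F [-1.8  2.  -0.2] r 51.0 ang 229.4
[557.17904771 -47.4776219 ]
235 [[354.0, 336.0], [327.0, 237.0]]
241 [[354.0, 336.0], [313.0, 240.0]]
247 [[354.0, 336.0], [300.0, 243.0]]
253 [[354.0, 336.0], [287.0, 248.0]]
259 [[354.0, 336.0], [275.0, 253.0]]
265 [[354.0, 336.0], [263.0, 259.0]]
```

View pics/e.png

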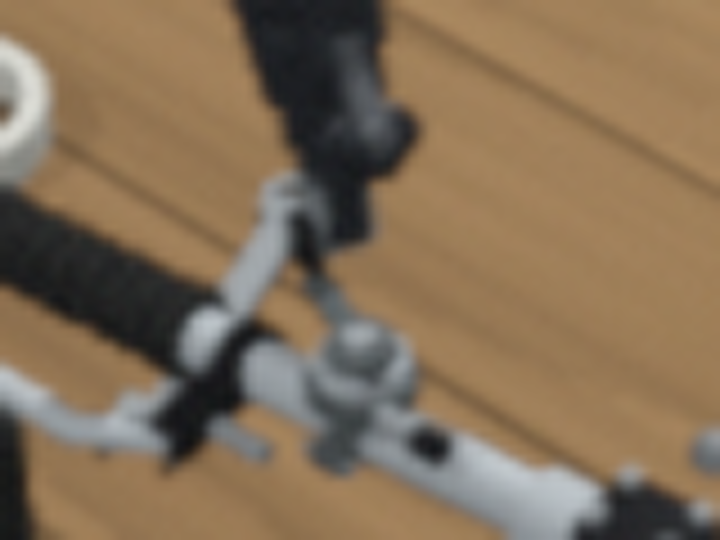

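play_rows(series=[{"fingers":1,"dx":1.8,"dy":-0.8,"dz":0,"turn":0},{"fingers":1,"dx":1.8,"dy":-0.8,"dz":0,"turn":0}])

```text
clock: 9.37
position: [0.5565, -0.0503, 0.2206]
ee_rot: [-0.037, 0.837, 0.546, -0.02]
contact_force: [-6.3, 2.6, 3.4]
width: 0.0001
```

play_rows(series=[{"fingers":1,"dx":1.8,"dy":-0.8,"dz":0,"turn":0},{"fingers":1,"dx":1.8,"dy":-0.8,"dz":0,"turn":0}])

```text
clock: 9.53
position: [0.5564, -0.0504, 0.2205]
ee_rot: [-0.041, 0.837, 0.545, -0.023]
contact_force: [-5.6, 3.1, 3.8]
width: -0.0
```

play_rows(series=[{"fingers":1,"dx":1.8,"dy":-0.8,"dz":0,"turn":0},{"fingers":1,"dx":1.8,"dy":-0.8,"dz":0,"turn":0}])

```text
clock: 9.7
position: [0.5563, -0.0503, 0.2207]
ee_rot: [-0.045, 0.837, 0.545, -0.025]
contact_force: [-5.2, 2.6, 2.8]
width: 0.0
```

play_rows(series=[{"fingers":1,"dx":3,"dy":-1.3,"dz":0,"turn":0},{"fingers":1,"dx":3,"dy":-1.3,"dz":0,"turn":0}])

```text
clock: 9.87
position: [0.557, -0.0507, 0.2208]
ee_rot: [-0.051, 0.837, 0.544, -0.029]
contact_force: [-7.8, 4.7, 3.5]
width: -0.0001
```

play_rows(series=[{"fingers":1,"dx":3.6,"dy":-1.6,"dz":0,"turn":0},{"fingers":1,"dx":3.6,"dy":-1.6,"dz":0,"turn":0}])

```text
clock: 10.03
position: [0.5572, -0.0509, 0.2209]
ee_rot: [-0.058, 0.837, 0.543, -0.034]
contact_force: [-8.9, 4.6, 5.0]
width: 0.0001
```

play_rows(series=[{"fingers":1,"dx":4.8,"dy":-2.1,"dz":0,"turn":0},{"fingers":1,"dx":4.8,"dy":-2.1,"dz":0,"turn":0}])

```text
clock: 10.2
position: [0.5579, -0.0512, 0.221]
ee_rot: [-0.067, 0.837, 0.542, -0.041]
contact_force: [-9.8, 4.8, 5.3]
width: 0.0002
```

play_rows(series=[{"fingers":1,"dx":5.2,"dy":-2.2,"dz":0,"turn":0},{"fingers":1,"dx":5.2,"dy":-2.2,"dz":0,"turn":0}])

```text
clock: 10.37
position: [0.5579, -0.0513, 0.2213]
ee_rot: [-0.078, 0.836, 0.541, -0.049]
contact_force: [-10.7, 5.5, 4.8]
width: 0.0002
```

play_rows(series=[{"fingers":1,"dx":6.2,"dy":-2.6,"dz":0,"turn":0},{"fingers":1,"dx":6.2,"dy":-2.6,"dz":0,"turn":0},{"fingers":1,"dx":6.2,"dy":-2.6,"dz":0,"turn":0}])

```text
clock: 10.62
position: [0.5583, -0.0514, 0.222]
ee_rot: [-0.097, 0.834, 0.54, -0.063]
contact_force: [-13.6, 6.1, 5.0]
width: 0.0001
```

play_rows(series=[{"fingers":1,"dx":6.2,"dy":-2.6,"dz":0,"turn":0},{"fingers":1,"dx":6.2,"dy":-2.6,"dz":0,"turn":0}])

```text
clock: 10.78
position: [0.5582, -0.0513, 0.2226]
ee_rot: [-0.111, 0.832, 0.539, -0.073]
contact_force: [-13.3, 7.0, 4.8]
width: 0.0001
```

play_rows(series=[{"fingers":1,"dx":-6,"dy":2.5,"dz":0,"turn":0},{"fingers":1,"dx":-4,"dy":1.5,"dz":0,"turn":0},{"fingers":1,"dx":0,"dy":0,"dz":18,"turn":0},{"fingers":1,"dx":0,"dy":0,"dz":15,"turn":0},{"fingers":1,"dx":0,"dy":0,"dz":0,"turn":0}])

```text
clock: 11.2
position: [0.5479, -0.0485, 0.2545]
ee_rot: [-0.11, 0.833, 0.537, -0.074]
contact_force: [-0.5, -0.8, 0.3]
width: -0.0002
```

```bash
python3 - <<'E'
from h import *
s,_=where();from scipy.spatial.transform import Rotation as R
q=s['ee_rot'];M=R.from_quat([*q[1:],q[0]]).as_matrix();print(M.round(3))
print(offpos(247,25),offpos(247,15))
E
```

```text
t 11.2 pos [547.9 -48.5 254.5] yaw 65.6 F [-0.5 -0.8  0.3] r 55.4 ang 222.9
[[ 0.413  0.878 -0.242]
 [ 0.911 -0.399  0.104]
 [-0.006 -0.264 -0.965]]
[593.53898943 -62.91150147] [584.33394089 -59.00419019]
```

play_rows(series=[{"fingers":1,"dx":0,"dy":0,"dz":6,"turn":0},{"fingers":1,"dx":24,"dy":-8,"dz":0,"turn":0},{"fingers":1,"dx":22,"dy":-7,"dz":0,"turn":0},{"fingers":1,"dx":0,"dy":0,"dz":0,"turn":0},{"fingers":1,"dx":0,"dy":0,"dz":0,"turn":0}])

```text
clock: 11.62
position: [0.5977, -0.0659, 0.2606]
ee_rot: [-0.106, 0.834, 0.536, -0.072]
contact_force: [-0.4, 0.3, 0.6]
width: -0.0
```

play_rows(series=[{"fingers":1,"dx":0,"dy":0,"dz":-18,"turn":0},{"fingers":1,"dx":0,"dy":0,"dz":-14,"turn":0},{"fingers":1,"dx":0,"dy":0,"dz":-4,"turn":0},{"fingers":1,"dx":0,"dy":0,"dz":0,"turn":0},{"fingers":1,"dx":0,"dy":0,"dz":0,"turn":0}])

```text
clock: 12.03
position: [0.5968, -0.0663, 0.2227]
ee_rot: [-0.106, 0.835, 0.536, -0.072]
contact_force: [0.2, -0.1, 0.1]
width: 0.0
```

```bash
python3 - <<'E'
from h import *
where()
im=get_image('scene'); save('f',cv2.resize(im['pixels'][150:210,265:345],None,fx=9,fy=9,interpolation=2))
E
```

```text
t 12.03 pos [596.8 -66.3 222.7] yaw 65.4 F [ 0.2 -0.1  0.1] r 56.1 ang 278.5
```

View pics/f.png

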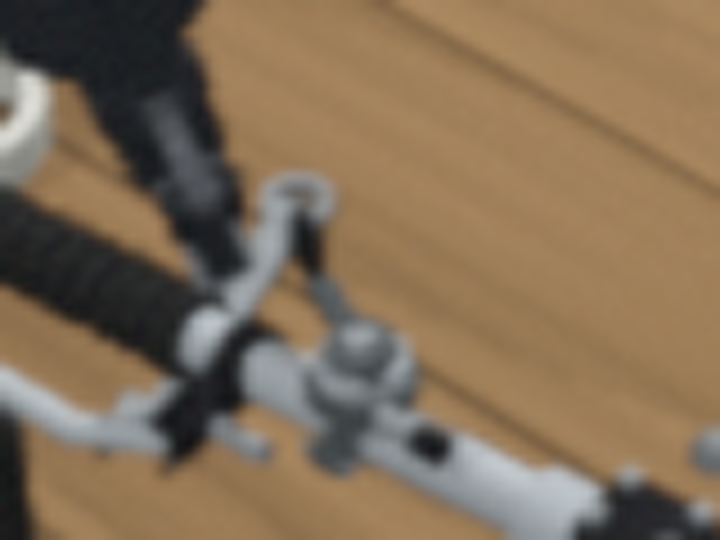

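play_rows(series=[{"fingers":1,"dx":-4,"dy":1.7,"dz":-3,"turn":0},{"fingers":1,"dx":-2,"dy":0.9,"dz":0,"turn":0},{"fingers":1,"dx":0,"dy":0,"dz":0,"turn":0}])

```text
clock: 12.33
position: [0.5906, -0.0635, 0.2215]
ee_rot: [-0.105, 0.835, 0.536, -0.071]
contact_force: [0.6, -0.1, -0.5]
width: 0.0002
```

play_rows(series=[{"fingers":1,"dx":-1.8,"dy":0.8,"dz":0,"turn":0},{"fingers":1,"dx":-1.8,"dy":0.8,"dz":0,"turn":0}])

```text
clock: 12.5
position: [0.5871, -0.0618, 0.2223]
ee_rot: [-0.104, 0.835, 0.536, -0.071]
contact_force: [-0.2, -0.1, 0.5]
width: -0.0002
```

play_rows(series=[{"fingers":1,"dx":-1.8,"dy":0.8,"dz":0,"turn":0},{"fingers":1,"dx":-1.8,"dy":0.8,"dz":0,"turn":0}])

```text
clock: 12.67
position: [0.5833, -0.0601, 0.2228]
ee_rot: [-0.104, 0.835, 0.536, -0.07]
contact_force: [1.5, -0.2, -0.5]
width: -0.0005
```

play_rows(series=[{"fingers":1,"dx":-1.8,"dy":0.8,"dz":-0.8,"turn":0},{"fingers":1,"dx":-1.8,"dy":0.8,"dz":-0.8,"turn":0}])

```text
clock: 12.83
position: [0.581, -0.0592, 0.222]
ee_rot: [-0.101, 0.835, 0.536, -0.069]
contact_force: [2.5, -0.9, 2.5]
width: 0.0002
```

play_rows(series=[{"fingers":1,"dx":-1.8,"dy":0.8,"dz":-0.8,"turn":0},{"fingers":1,"dx":-1.8,"dy":0.8,"dz":-0.8,"turn":0}])

```text
clock: 13.0
position: [0.5795, -0.0585, 0.2213]
ee_rot: [-0.099, 0.836, 0.536, -0.067]
contact_force: [4.6, -2.2, 3.1]
width: 0.0001
```

play_rows(series=[{"fingers":1,"dx":-1.8,"dy":0.8,"dz":-0.5,"turn":0},{"fingers":1,"dx":-1.8,"dy":0.8,"dz":-0.5,"turn":0}])

```text
clock: 13.17
position: [0.578, -0.0579, 0.2214]
ee_rot: [-0.096, 0.836, 0.536, -0.064]
contact_force: [4.6, -2.1, 4.5]
width: 0.0
```

play_rows(series=[{"fingers":1,"dx":-1.9,"dy":1.0,"dz":0,"turn":-0.01},{"fingers":1,"dx":-1.9,"dy":1.0,"dz":0,"turn":-0.01}])

```text
clock: 13.33
position: [0.5767, -0.0572, 0.2219]
ee_rot: [-0.093, 0.842, 0.528, -0.061]
contact_force: [5.4, -2.3, 1.1]
width: 0.0004
```

play_rows(series=[{"fingers":1,"dx":-1.9,"dy":1.0,"dz":0,"turn":-0.01},{"fingers":1,"dx":-1.9,"dy":1.0,"dz":0,"turn":-0.01}])

```text
clock: 13.5
position: [0.5756, -0.0568, 0.2221]
ee_rot: [-0.09, 0.848, 0.519, -0.058]
contact_force: [5.2, -3.1, 1.8]
width: 0.0
```

Near half-way; single-row steps now so the jump is not overrun.

play_rows(series=[{"fingers":1,"dx":-1.9,"dy":1.0,"dz":0,"turn":-0.01}])

```text
clock: 13.58
position: [0.574, -0.0561, 0.222]
ee_rot: [-0.09, 0.851, 0.514, -0.057]
contact_force: [0.4, -0.9, 1.6]
width: 0.0002
```

play_rows(series=[{"fingers":1,"dx":-1.9,"dy":1.0,"dz":0,"turn":-0.01}])

```text
clock: 13.67
position: [0.5712, -0.0548, 0.2217]
ee_rot: [-0.091, 0.854, 0.51, -0.058]
contact_force: [0.7, -1.1, 1.1]
width: 0.0003
```

play_rows(series=[{"fingers":1,"dx":-1.9,"dy":1.0,"dz":0,"turn":-0.01}])

```text
clock: 13.75
position: [0.5686, -0.0533, 0.2214]
ee_rot: [-0.092, 0.856, 0.505, -0.057]
contact_force: [2.8, -1.0, 1.5]
width: 0.0001
```

play_rows(series=[{"fingers":1,"dx":6,"dy":-5,"dz":0,"turn":-0.05},{"fingers":1,"dx":3,"dy":-2,"dz":-1.5,"turn":-0.08},{"fingers":1,"dx":0,"dy":0,"dz":0,"turn":-0.08},{"fingers":1,"dx":0,"dy":0,"dz":0,"turn":0},{"fingers":1,"dx":0,"dy":0,"dz":0,"turn":0},{"fingers":1,"dx":0,"dy":0,"dz":0,"turn":0},{"fingers":1,"dx":0,"dy":0,"dz":0,"turn":0}])

```text
clock: 14.33
position: [0.5691, -0.0554, 0.2169]
ee_rot: [-0.106, 0.904, 0.41, -0.054]
contact_force: [0.8, 0.1, 0.4]
width: -0.0002
```

```bash
python3 - <<'E'
from h import *
s,_=where();d=s['position'][:2]-PIV;th=np.radians(229);print('t',d@[-np.sin(th),np.cos(th)],'r',d@[np.cos(th),np.sin(th)])
im=get_image('scene'); save('g',cv2.resize(im['pixels'][150:210,265:345],None,fx=9,fy=9,interpolation=2))
E
```

```text
t 14.33 pos [569.1 -55.4 216.9] yaw 48.8 F [0.8 0.1 0.4] r 48.6 ang 246.4
t 0.01457041267948129 r 0.04640420858841185
```

View pics/g.png

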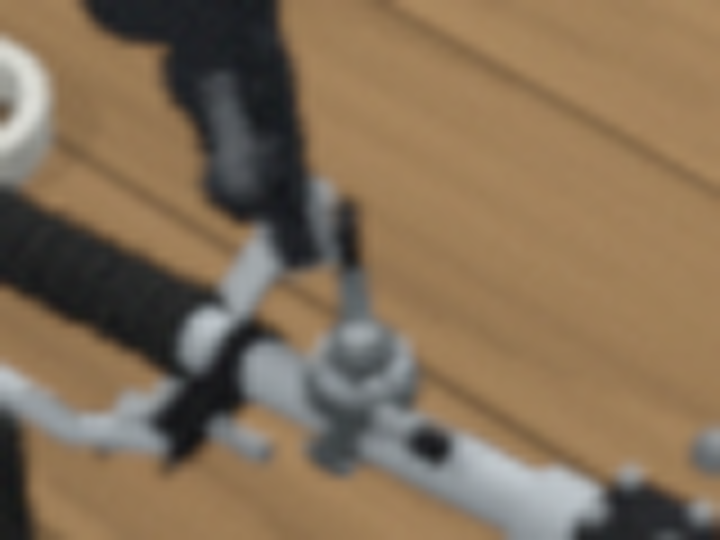

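play_rows(series=[{"fingers":1,"dx":-1.5,"dy":1.3,"dz":0.5,"turn":0},{"fingers":1,"dx":-1.5,"dy":1.3,"dz":0.5,"turn":0},{"fingers":1,"dx":-1.5,"dy":1.3,"dz":0,"turn":0}])

```text
clock: 14.63
position: [0.5662, -0.0525, 0.2174]
ee_rot: [-0.104, 0.904, 0.411, -0.053]
contact_force: [3.0, -3.1, -1.1]
width: -0.0002
```

play_rows(series=[{"fingers":1,"dx":-1.5,"dy":1.3,"dz":0,"turn":0},{"fingers":1,"dx":-1.5,"dy":1.3,"dz":0,"turn":0}])

```text
clock: 14.8
position: [0.565, -0.0514, 0.2176]
ee_rot: [-0.101, 0.905, 0.411, -0.052]
contact_force: [3.4, -3.7, -2.4]
width: 0.0001
```

play_rows(series=[{"fingers":1,"dx":-1.5,"dy":1.4,"dz":0,"turn":-0.01},{"fingers":1,"dx":-1.5,"dy":1.4,"dz":0,"turn":-0.01}])

```text
clock: 14.97
position: [0.5638, -0.0504, 0.2178]
ee_rot: [-0.098, 0.909, 0.401, -0.049]
contact_force: [4.3, -4.2, -1.5]
width: 0.0
```

play_rows(series=[{"fingers":1,"dx":-1.5,"dy":1.4,"dz":0,"turn":-0.01}])

```text
clock: 15.05
position: [0.5633, -0.0501, 0.2179]
ee_rot: [-0.097, 0.912, 0.396, -0.048]
contact_force: [3.5, -4.2, -2.0]
width: -0.0002
```

```bash
echo
```

play_rows(series=[{"fingers":1,"dx":-1.5,"dy":1.4,"dz":0,"turn":-0.01}])

```text
clock: 15.13
position: [0.5629, -0.0498, 0.2179]
ee_rot: [-0.095, 0.914, 0.391, -0.047]
contact_force: [4.2, -3.8, -1.9]
width: -0.0001
```

play_rows(series=[{"fingers":1,"dx":-1.5,"dy":1.5,"dz":0,"turn":-0.01},{"fingers":1,"dx":-1.5,"dy":1.5,"dz":0,"turn":-0.01}])

```text
clock: 15.3
position: [0.5621, -0.0493, 0.2181]
ee_rot: [-0.092, 0.919, 0.381, -0.044]
contact_force: [4.5, -4.2, -2.3]
width: -0.0
```

play_rows(series=[{"fingers":1,"dx":-1.5,"dy":1.5,"dz":0,"turn":-0.01}])

```text
clock: 15.38
position: [0.5607, -0.0482, 0.2182]
ee_rot: [-0.092, 0.921, 0.376, -0.043]
contact_force: [0.3, -0.4, -0.5]
width: 0.0004
```

play_rows(series=[{"fingers":1,"dx":3,"dy":-5,"dz":0,"turn":-0.05},{"fingers":1,"dx":1,"dy":-4,"dz":1,"turn":-0.09},{"fingers":1,"dx":0,"dy":0,"dz":0,"turn":-0.08},{"fingers":1,"dx":0,"dy":0,"dz":0,"turn":0},{"fingers":1,"dx":0,"dy":0,"dz":0,"turn":0},{"fingers":1,"dx":0,"dy":0,"dz":0,"turn":0},{"fingers":1,"dx":0,"dy":0,"dz":0,"turn":0}])

```text
clock: 15.97
position: [0.5577, -0.0503, 0.2204]
ee_rot: [-0.104, 0.956, 0.271, -0.037]
contact_force: [-0.5, 0.0, -0.3]
width: 0.0
```

```bash
python3 - <<'E'
from h import *
s,_=where();d=s['position'][:2]-PIV;th=np.radians(211);print('t',d@[-np.sin(th),np.cos(th)],'r',d@[np.cos(th),np.sin(th)])
im=get_image('scene'); save('i',cv2.resize(im['pixels'][150:210,265:345],None,fx=9,fy=9,interpolation=2))
E
```

```text
t 15.97 pos [557.7 -50.3 220.4] yaw 31.6 F [-0.5  0.  -0.3] r 50.1 ang 232.1
t 0.01799470661997622 r 0.0467116408544609
```

View pics/i.png

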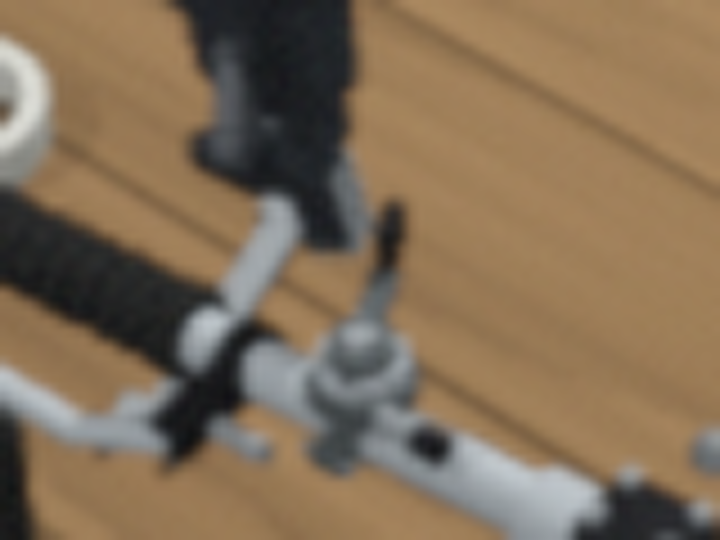

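play_rows(series=[{"fingers":1,"dx":-1,"dy":1.7,"dz":-0.5,"turn":0},{"fingers":1,"dx":-1,"dy":1.7,"dz":-0.5,"turn":0},{"fingers":1,"dx":-1,"dy":1.7,"dz":0,"turn":0},{"fingers":1,"dx":-1,"dy":1.7,"dz":0,"turn":0}])

```text
clock: 16.35
position: [0.5544, -0.0438, 0.2194]
ee_rot: [-0.103, 0.956, 0.272, -0.037]
contact_force: [0.9, -3.7, 1.6]
width: 0.0001
```

play_rows(series=[{"fingers":1,"dx":-1,"dy":1.7,"dz":0,"turn":0},{"fingers":1,"dx":-1,"dy":1.7,"dz":0,"turn":0}])

```text
clock: 16.52
position: [0.5535, -0.0421, 0.2197]
ee_rot: [-0.1, 0.956, 0.272, -0.036]
contact_force: [2.5, -4.2, 0.2]
width: 0.0003
```

play_rows(series=[{"fingers":1,"dx":-1,"dy":1.8,"dz":0,"turn":-0.01},{"fingers":1,"dx":-1,"dy":1.8,"dz":0,"turn":-0.01}])

```text
clock: 16.68
position: [0.5525, -0.0406, 0.2198]
ee_rot: [-0.098, 0.96, 0.262, -0.034]
contact_force: [1.5, -5.5, 0.4]
width: -0.0001
```

play_rows(series=[{"fingers":1,"dx":-0.9,"dy":1.8,"dz":0,"turn":-0.01},{"fingers":1,"dx":-0.9,"dy":1.8,"dz":0,"turn":-0.01}])

```text
clock: 16.85
position: [0.5518, -0.0397, 0.22]
ee_rot: [-0.094, 0.963, 0.251, -0.032]
contact_force: [2.1, -6.3, 0.1]
width: 0.0003
```

play_rows(series=[{"fingers":1,"dx":-0.9,"dy":1.8,"dz":0,"turn":-0.01}])

```text
clock: 16.93
position: [0.5515, -0.0393, 0.22]
ee_rot: [-0.093, 0.964, 0.246, -0.031]
contact_force: [2.3, -5.6, -0.0]
width: 0.0002
```

play_rows(series=[{"fingers":1,"dx":-0.9,"dy":2.0,"dz":0,"turn":-0.01}])

```text
clock: 17.02
position: [0.5512, -0.0389, 0.2201]
ee_rot: [-0.091, 0.966, 0.24, -0.03]
contact_force: [0.8, -5.1, 0.5]
width: 0.0001
```

play_rows(series=[{"fingers":1,"dx":-0.9,"dy":2.0,"dz":0,"turn":-0.01}])

```text
clock: 17.1
position: [0.5508, -0.0384, 0.2201]
ee_rot: [-0.089, 0.967, 0.235, -0.029]
contact_force: [1.1, -5.4, 0.1]
width: 0.0001
```

play_rows(series=[{"fingers":1,"dx":-0.7,"dy":2.0,"dz":0,"turn":-0.01}])

```text
clock: 17.18
position: [0.5497, -0.0363, 0.2201]
ee_rot: [-0.09, 0.969, 0.229, -0.029]
contact_force: [-1.2, -0.7, 0.1]
width: -0.0003
```

play_rows(series=[{"fingers":1,"dx":-0.7,"dy":2.0,"dz":0,"turn":-0.01}])

```text
clock: 17.27
position: [0.5485, -0.0337, 0.22]
ee_rot: [-0.091, 0.97, 0.224, -0.029]
contact_force: [1.0, -1.2, 0.0]
width: -0.0002
```

Jumped; back off, then lift clear.

play_rows(series=[{"fingers":1,"dx":0,"dy":-7,"dz":0,"turn":0},{"fingers":1,"dx":0,"dy":-6,"dz":0,"turn":0},{"fingers":1,"dx":0,"dy":-4,"dz":0,"turn":0},{"fingers":1,"dx":0,"dy":0,"dz":20,"turn":0},{"fingers":1,"dx":0,"dy":0,"dz":25,"turn":0},{"fingers":1,"dx":-20,"dy":0,"dz":25,"turn":0},{"fingers":1,"dx":-35,"dy":0,"dz":10,"turn":0},{"fingers":1,"dx":-35,"dy":0,"dz":0,"turn":0},{"fingers":1,"dx":-35,"dy":0,"dz":0,"turn":0},{"fingers":1,"dx":-35,"dy":0,"dz":0,"turn":0},{"fingers":1,"dx":0,"dy":0,"dz":0,"turn":0},{"fingers":1,"dx":0,"dy":0,"dz":0,"turn":0},{"fingers":1,"dx":0,"dy":0,"dz":0,"turn":0}])

```text
clock: 18.35
position: [0.3792, -0.0487, 0.3004]
ee_rot: [-0.098, 0.969, 0.223, -0.032]
contact_force: [0.4, -0.8, -0.5]
width: -0.0
```

```bash
python3 - <<'E'
from h import *
where()
im=get_image('scene');t=get_image('top')
f=lambda p:cv2.resize(p,(540,405),interpolation=cv2.INTER_CUBIC)
a=f(im['pixels'][150:210,265:345]);b=f(t['pixels'][140:200,285:365])
save('j',cv2.resize(np.hstack([a,b]),(800,300)))
for th in (193,211):
    c,s=np.cos(np.radians(th)),np.sin(np.radians(th)); P=[[*PIV,.214],[PIV[0]+.046*c,PIV[1]+.046*s,.218]]
    print(th,(proj(im,P)-[265,150]+.5)*5,(proj(t,P)-[285,140]+.5)*5+[400,0])
E
```

```text
t 18.35 pos [379.2 -48.7 300.4] yaw 25.9 F [ 0.4 -0.8 -0.5] r 212.7 ang 190.3
193 [[196.41875773 186.58452044]
 [235.7906603  136.68080276]] [[578.84278779 143.96741814]
 [594.40603386 217.4450452 ]]
211 [[196.41875773 186.58452044]
 [213.60015612 131.35419592]] [[578.84278779 143.96741814]
 [616.89639931 209.07389721]]
```

View pics/j.png

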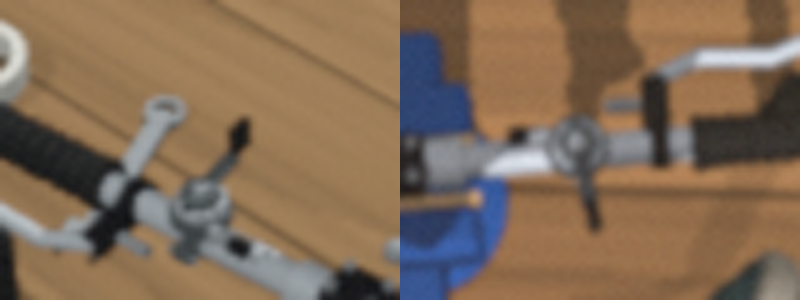

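```bash
python3 -c "
from rig import *; print(sign_off())"
```

```text
the job is handed in; nothing more can be done
None
```

The shifter should now be in fourth, and the job is handed in; no verdict was reported.

- **Down to first:** two clicks towards the grip brought the lever to about 247° (world angle, seen from above). There it stopped moving, and I pressed it up to about 15 N horizontally. It stayed above 10 N for roughly 0.8 s, and the highest total reading was about 15.9 N, under the 20 N limit.
- **Back up to fourth:** I made three separate clicks. Second and third each rested about half a second or more with the finger backed off. The camera showed the lever at about 229° in second and 211° in third.
- **Last check:** the final pictures show the lever at about 193°, which is three 18° clicks from the stop. The arm was about 0.2 m away and touching nothing.

**Weak points:**
- The camera could not make out the cable seat, so the gear rests on the felt stop and the lever angle.
- The gripper tilted up to about 15° during the hard press and stayed tilted. I saw no harm from it.
- After the first click up, the finger briefly touched the lever again at about 3 N, and the lever stayed in second.
- I did not compare the bystanders' positions before and after. The tool stayed well above them apart from its work at the lever.

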